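# Straighten the row of bit cases

## Robot

A 6-joint arm with a two-finger parallel gripper is mounted at the origin on a cart in front of the work surface, level with it; the furniture and walls round the work are solid. World frame = base frame: x ahead of the robot, y to its left, z up, the work surface at z = 0. Lengths are in mm, angles in rad, forces in N, time in s.
With the tool pointing down it reaches from about 300 to 775 mm from the base axis. Payload 14.6 kg.
Tool frame: the origin (TCP) lies midway between the tips of the shut fingers; the grasp point (between the pads) lies 19 mm behind it; z points along the fingers, y is the line along which they close (so a half turn about z gives the same grasp; the last joint's range is limited). The gripper opens to 94 mm and grips with 3 to 60 N. Pads are 16 mm wide; open, the fingers measure 119 mm over their backs; the gripper's body (75 mm by 177 mm) begins 78 mm behind the grasp point.
Start: joints at [1.131, 0.3, 1.521, -0, 1.321, -0.067], TCP at [200.32, 512.212, 205.446] pointing down, gripper open.
Joint ranges: [-3.03, 3.03], [-0.79, 2.21], [0.23, 2.52], [-1.04, 4.18], [0, 3.07], [-2.55, 2.55]. Speed limits (rad/s): [2.22, 2.22, 2.57, 3.14, 3.14, 3.14].

## Interface

Orientations are given as [roll, pitch, yaw] about the fixed x, y, z axes, in that order (R = Rz(yaw) Ry(pitch) Rx(roll)).
In Python, from cell import manip gives the robot as it stands.
- The arm moves only by the shell command python3 -m creep 'ROWS' [OPENING] [FORCE]. ROWS is text: rows parted by semicolons, each of 6 numbers parted by spaces: the shift along the tool's x, y, z normalised to -1 to 1, where 1 is 4 cm, then the turn, a rotation vector about the tool's x, y, z normalised to -1 to 1, where 1 is pi rad. In form: dx dy dz ax ay az; .... A call has 1 to 20 rows; each row shifts and turns the commanded pose from where the row before left it, along the tool's axes as they then stand; what a row does not reach is not made up. A row lasts 1/8 s, in which the tool goes at most 62.5 mm and 10.7 degrees, less where a joint would pass 70% of its speed; a pose out of reach is approached as far as the arm can. A call with a number of a shift or a turn outside -1 to 1 is refused whole. A call with a gripper value outside its range is refused whole. OPENING is the closure, from 0 (fully open) to 1 (shut), set as the call begins (- or left out, the last holds). The fingers move at their own pace and stop on an object; FORCE is the grip in N (left out, the last holds). Time passes only in rows, so rows that do not move let the fingers close. It gives the time, the measured TCP pose, the force, the opening and the grip force at its end, in the units of the state.
- manip.read_state(): the state, without advancing time (a new reading comes with each control period).
- manip.camera(name): name is "scene" or "top" or "wrist"; returns a dict with "color" (420x560x3 uint8, red, green, blue), "range_z" (420x560 float32, mm along the optical axis (not along the pixel's ray), 0 where there is no reading), "camera_matrix" (3x3 intrinsics, pixels), "T" (4x4, takes a point from camera to world coordinates). Camera axes: x right, y down, z forward; pixel columns grow to the right and rows downward; lengths in mm; the calibration is good to about 2 mm. The wrist camera is an equidistant fisheye: a pixel r from the principal point sees the ray r / f radians off the axis. A picture is of the moment at which its call begins.
- manip.sign_off(): hands the job in; it is judged then, once.
The state is a dict: "clock": time; "joints": joint angles; "qd": joint speeds; "effort": joint torques, N m; "eef_pos": TCP position; "eef_rot": TCP orientation; "wrist_force": force on the tool from outside, world axes, zero at the start; "moment": the same for the moment, N m; "finger_gap": finger opening in mm; "finger_force": force on a finger pad.
Only numpy, scipy, OpenCV 4.12 (cv2) and the standard library are available. Lean on these libraries where they do the work, as an engineer would, in place of code of your own. Each camera call takes 0.05 s, during which the arm holds its last target. There are 200 camera calls.

## Task

Four identical flat bit cases belong in one straight, evenly spaced row across the bench, side by side with their long sides parallel, but the middle two have been pulled out towards you and twisted. Slide these two back over the bench top, one into each place between the two end cases, so that all four are level with each other, square and with equal gaps. Do not lift them off the bench, as the bits would spill, and leave the two end cases where they are.

Things in the scene. Friction and masses are not known exactly. Their poses are not given: they have to be found in the camera images.
- case_left: Flat dark bit case with bits showing in its top, 104 long (its x) x 62 wide (its y) x 20 mm high, 85 g, loose; origin at the centre of its underside; upright flat sides, grip across the 62 mm or push. Left (+y) end of the row, already right. The row runs from its centre along its own -y; its +x points away from the robot.
- case_right: Flat dark bit case with bits showing in its top, 104 long (its x) x 62 wide (its y) x 20 mm high, 85 g, loose; origin at the centre of its underside; upright flat sides, grip across the 62 mm or push. Right (-y) end of the row, already right: parallel to case_left, centres 345 mm apart, so neighbours in the finished row are 115 mm apart, gaps 53 mm.
- case_loose_1: Flat dark bit case with bits showing in its top, 104 long (its x) x 62 wide (its y) x 20 mm high, 85 g, loose; origin at the centre of its underside; upright flat sides, grip across the 62 mm or push. To be slid into the row: starts 115 to 150 mm on the robot's side of it, twisted up to 20 degrees, about before an empty place. Either loose case may take either place.
- case_loose_2: Flat dark bit case with bits showing in its top, 104 long (its x) x 62 wide (its y) x 20 mm high, 85 g, loose; origin at the centre of its underside; upright flat sides, grip across the 62 mm or push. The other case to be slid into the row; it starts in the same way before the other empty place.

How it is judged (in metres and radians):
At the end, for the whole second after the job is handed in: One loose case lies in each of the two places between the end cases (115 and 230 mm from case_left along the row), each within 18 mm along the row and 18 mm across it, parallel to the end case within 10 degrees, flat on the bench and at rest (((x of case_loose_1 in the frame of case_left between -0.018 and 0.018 m and y of case_loose_1 in the frame of case_left between -0.133 and -0.097 m and angle between the x axis of each of case_loose_1, case_loose_2 and the x axis of case_left, either way round below 0.175 rad and angle between each of case_loose_1, case_loose_2's own z axis and vertical below 0.1 rad and height (world z) of each of case_loose_1, case_loose_2 below 0.006 m and linear speed of each of case_loose_1, case_loose_2 below 0.02 m/s and x of case_loose_2 in the frame of case_left between -0.018 and 0.018 m and y of case_loose_2 in the frame of case_left between -0.248 and -0.212 m) or (x of case_loose_2 in the frame of case_left between -0.018 and 0.018 m and y of case_loose_2 in the frame of case_left between -0.133 and -0.097 m and angle between the x axis of each of case_loose_2, case_loose_1 and the x axis of case_left, either way round below 0.175 rad and angle between each of case_loose_2, case_loose_1's own z axis and vertical below 0.1 rad and height (world z) of each of case_loose_2, case_loose_1 below 0.006 m and linear speed of each of case_loose_2, case_loose_1 below 0.02 m/s and x of case_loose_1 in the frame of case_left between -0.018 and 0.018 m and y of case_loose_1 in the frame of case_left between -0.248 and -0.212 m))); the robot touches nothing.
It fails at once if a loose case is lifted more than 20 mm off the bench (height (world z) of any of case_loose_1, case_loose_2 above 0.02 m).
It fails at once if an end case is moved more than 12 mm (distance of any of case_left, case_right from where it was at the start of the episode above 0.012 m).
It also fails if it takes over 45 s, if anything falls off the work surface, if the arm or the gripper's body presses on something with over 40 N, if the wrist force passes 120 N, or if a joint passes its speed limit or range.

## Working session

There is one attempt and no reset: what is moved stays moved. The work goes in short steps, Python scripts to look and compute and a shell command to move; the robot and the scene stay as the last step left them, time stands still between calls to the robot, and variables do not carry over. Pictures are saved under pics/ and viewed, at most 10 in all, crops included, and the job is handed in when it is done.

```bash
ls; mkdir -p pics
python3 - <<'E'
from cell import manip
import cv2,numpy as np
for n in("top","scene"):
    c=manip.camera(n); cv2.imwrite(f"pics/{n}0.png",c["color"][:,:,::-1]); np.savez(f"{n}0.npz",**c)
    print(n,c["camera_matrix"].tolist(),np.round(c["T"],3).tolist())
s=manip.read_state();print(s)
E
```

```text
pics
top [[383.75651101850343, 0.0, 275.178516453735], [0.0, 383.75651101850343, 200.91762953944794], [0.0, 0.0, 1.0]] [[0.026, -0.992, 0.121, 462.438], [-1.0, -0.027, -0.003, -139.438], [0.006, -0.121, -0.993, 884.081], [0.0, 0.0, 0.0, 1.0]]
scene [[494.0435553589114, 0.0, 285.20436762076844], [0.0, 494.0435553589114, 212.6009598851121], [0.0, 0.0, 1.0]] [[0.536, -0.553, 0.637, -29.906], [-0.844, -0.336, 0.418, -531.466], [-0.017, -0.762, -0.647, 672.07], [0.0, 0.0, 0.0, 1.0]]
{'clock': 0.1, 'joints': array([ 1.13138262e+00,  3.00425796e-01,  1.52150838e+00,  1.91688597e-06,
        1.32071509e+00, -6.65836225e-02]), 'qd': array([-0.00023478, -0.00233322, -0.00046126, -0.00130872,  0.00123678,
       -0.00048993]), 'effort': array([-7.93177260e-04, -5.32644510e+01, -3.53286624e+01,  7.09374086e-02,
        2.34804559e-02,  7.41341069e-06]), 'eef_pos': array([200.23219648, 512.00354432, 204.94193957]), 'eef_rot': array([-3.14053850e+00, -7.21538844e-05,  2.76876205e+00]), 'wrist_force': array([0.25779944, 0.72459882, 1.14678029]), 'moment': array([ 0.01794302, -0.03143476,  0.00447072]), 'finger_force': 0.0, 'finger_gap': 93.86083948541311}
```

View pics/top0.png

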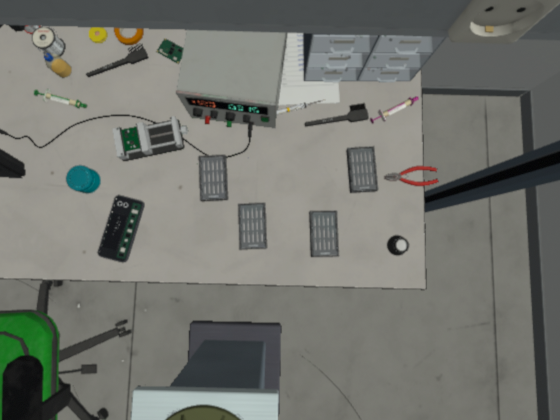

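The top view shows the end cases at about (213,178) and (362,170), and the loose ones at (252,226) and (323,233). I'll measure them from the depth.

```bash
cat > h.py <<'E'
import numpy as np,cv2
def cases(c,seeds=None,T=None):
    K=c["camera_matrix"];T=c["T"];z=c["range_z"];v,u=np.mgrid[:z.shape[0],:z.shape[1]]
    P=np.stack([(u-K[0,2])/K[0,0]*z,(v-K[1,2])/K[1,1]*z,z],-1)@T[:3,:3].T+T[:3,3]
    m=((P[...,2]>11)&(P[...,2]<30)&(z>0)).astype(np.uint8)
    n,L,st,ce=cv2.connectedComponentsWithStats(m,connectivity=4); out=[]
    for i in range(1,n):
        q=P[L==i]
        if len(q)<300: continue
        (cx,cy),(w,h),a=cv2.minAreaRect(q[:,:2].astype(np.float32))
        if w<h: w,h,a=h,w,a-90
        a=(a+90)%180-90
        if not(85<w<125 and 50<h<80): print("other",np.round(ce[i]),round(cx),round(cy),round(w),round(h));continue
        mx,my=q[:,:2].mean(0)
        out.append((cx,cy,a,w,h,np.median(q[:,2]),mx,my))
    return sorted(out,key=lambda o:-o[1])
E
python3 - <<'E'
from h import *
for n in("top","scene"):
    print(n)
    for o in cases(np.load(n+"0.npz")): print(np.round(o,1))
E
```

```text
top
other [356.  76.] 872 -322 270 73
other [202. 414.] 108 4 152 27
[620.7   2.6   5.  104.7  62.1  17.7 619.9   2.5]
[511.9 -91.6   3.9 104.   62.   17.9 511.9 -91.5]
[ 499.  -253.6    2.5  104.1   62.5   17.8  499.  -253.5]
[ 649.5 -340.6    5.   103.7   62.6   17.4  649.5 -340.5]
scene
other [195.  68.] 1042 542 695 50
other [ 42. 136.] 564 580 274 24
other [343. 166.] 848 -143 258 60
other [438. 182.] 868 -333 261 30
other [ 46. 392.] 99 -16 143 48
[716.3 115.9 -78.5 106.4  73.2  24.5 711.3 118.4]
[6.220e+02 2.800e+00 5.100e+00 1.071e+02 6.500e+01 1.780e+01 6.191e+02
 6.000e-01]
[513.4 -92.1   3.9 106.5  64.7  17.6 510.7 -93.5]
[ 500.3 -254.1    3.   106.1   63.3   17.7  498.3 -255.2]
[ 651.7 -341.1    4.8  108.5   62.3   17.7  649.  -341.8]
```

View pics/scene0.png

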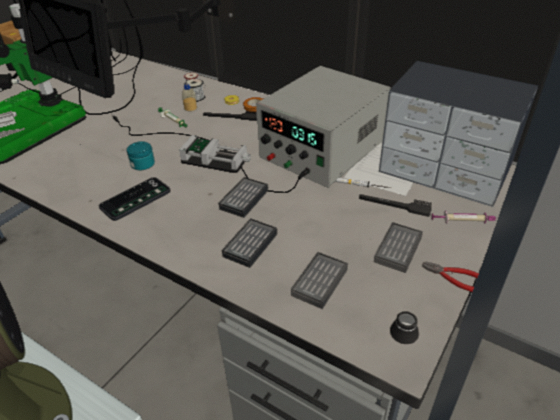

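Sizes match (104x62) and end centres are 344 mm apart, as specified. Targets are (630,-112) and (640,-226), both at 4.9°. Case 1 needs (+118,-20) and case 2 needs (+141,+27). First I'll turn the tool and move over case 1.

```bash
python3 -m creep '0 0 0 0 0 -0.047;0 0 0 0 0 -0.047;0 0 0 0 0 -0.047;-0.4 -0.92 0 0 0 0;-0.4 -0.92 0 0 0 0;-0.4 -0.92 0 0 0 0;-0.4 -0.92 0 0 0 0;-0.4 -0.92 0 0 0 0;-0.4 -0.92 0 0 0 0;-0.4 -0.92 0 0 0 0;-0.4 -0.92 0 0 0 0;-0.4 -0.92 0 0 0 0;-0.4 -0.92 0 0 0 0;-0.4 -0.92 0 0 0 0;-0.4 -0.92 0 0 0 0;-0.4 -0.92 0 0 0 0;-0.4 -0.92 0 0 0 0;-0.4 -0.92 0 0 0 0;-0.4 -0.92 0 0 0 0;-0.4 -0.92 0 0 0 0' 0 10
cat >> h.py <<'E'
from scipy.spatial.transform import Rotation as R
def plan(x,y,z,yaw,s):
    "shift in tool units from the present pose, and turn about tool z in units"
    Rm=R.from_euler('xyz',s["eef_rot"])
    d=Rm.inv().apply(np.array([x,y,z])-s["eef_pos"])/40
    t=(yaw-np.degrees(s["eef_rot"][2])+90)%180-90
    print("pos",np.round(s["eef_pos"],1),np.round(np.degrees(s["eef_rot"]),1),"shift",np.round(d,3),"az",round(-t/180,4))
E
python3 - <<'E'
from h import *; from cell import manip
plan(511.9,-91.6,5,3.9,manip.read_state())
E
```

```text
clock: 2.6
eef_pos: [515.9, -94.0, 205.2]
eef_rot: [3.141, -0.0, -3.072]
wrist_force: [-0.4, 0.3, 0.4]
finger_gap: 94.0
finger_force: 0.0
pos [515.9 -94.  205.2] [ 180.   -0. -176.] shift [0.092 0.067 5.004] az 0.0006
```

```bash
python3 -m creep '0.09 0.07 0.8 0 0 0;0 0 0.8 0 0 0;0 0 0.8 0 0 0;0 0 0.8 0 0 0;0 0 0.8 0 0 0;0 0 0.5 0 0 0;0 0 0.3 0 0 0;0 0 0.2 0 0 0;0 0 0 0 0 0' && python3 -m creep '0 0 0 0 0 0;0 0 0 0 0 0;0 0 0 0 0 0;0 0 0 0 0 0;0 0 0 0 0 0;0 0 0 0 0 0' 0.5 10
python3 - <<'E'
from h import *; from cell import manip
c=manip.camera("top");s=manip.read_state()
cv2.imwrite("pics/t1.png",c["color"][100:300,150:450,::-1])
plan(630.2,-111.8,5,4.9,s);print(s["finger_gap"],s["finger_force"])
E
```

```text
clock: 3.72
eef_pos: [511.7, -90.2, 5.4]
eef_rot: [3.142, -0.0, -3.071]
wrist_force: [-0.0, -0.3, 0.8]
finger_gap: 93.9
finger_force: 0.0
clock: 4.47
eef_pos: [511.8, -90.3, 5.7]
eef_rot: [-3.141, 0.0, -3.071]
wrist_force: [-0.4, -1.0, 4.3]
finger_gap: 62.0
finger_force: 10.0
pos [511.9 -90.3   5.7] [-180.    0. -176.] shift [-2.913 -0.743  0.018] az -0.0049
62.14904364530271 10.000219345092773
```

The gap is 62 mm at 10 N, so the case is held. Sliding it home.

```bash
python3 -m creep '-0.1 -0.02 0 0 0 -0.005;-0.2 -0.05 0 0 0 0;-0.2 -0.05 0 0 0 0;-0.2 -0.05 0 0 0 0;-0.2 -0.05 0 0 0 0;-0.2 -0.05 0 0 0 0;-0.2 -0.05 0 0 0 0;-0.2 -0.05 0 0 0 0;-0.2 -0.05 0 0 0 0;-0.2 -0.05 0 0 0 0;-0.2 -0.05 0 0 0 0;-0.2 -0.05 0 0 0 0;-0.2 -0.05 0 0 0 0;-0.2 -0.05 0 0 0 0;-0.2 -0.05 0 0 0 0;0 0 0 0 0 0'
python3 - <<'E'
from h import *; from cell import manip
plan(630.2,-111.8,5,4.9,manip.read_state())
E
```

```text
clock: 6.52
eef_pos: [630.4, -109.1, 5.6]
eef_rot: [-3.141, 0.001, -3.056]
wrist_force: [2.2, -1.4, 3.7]
finger_gap: 61.8
finger_force: 10.0
pos [ 630.4 -109.1    5.6] [-1.800e+02  1.000e-01 -1.751e+02] shift [ 0.01  -0.067  0.016] az 0.0001
```

```bash
python3 -m creep '0 -0.07 0 0 0 0;0 0 0 0 0 0' && python3 -m creep '0 0 0 0 0 0;0 0 0 0 0 0;0 0 0 0 0 0;0 0 0 0 0 0;0 0 0 0 0 0' 0 && python3 -m creep '0 0 -0.3 0 0 0;0 0 -0.6 0 0 0;0 0 -0.8 0 0 0;0 0 -0.8 0 0 0;0 0 0 0 0 0'
python3 - <<'E'
from h import *; from cell import manip
plan(499,-253.5,5,2.6,manip.read_state())
E
```

```text
clock: 6.78
eef_pos: [630.0, -111.7, 5.6]
eef_rot: [3.141, 0.0, -3.056]
wrist_force: [0.7, 3.3, 4.6]
finger_gap: 61.7
finger_force: 10.0
clock: 7.4
eef_pos: [629.9, -111.9, 5.4]
eef_rot: [3.142, -0.0, -3.056]
wrist_force: [0.5, -0.5, -0.9]
finger_gap: 93.9
finger_force: 0.0
clock: 8.02
eef_pos: [631.3, -112.1, 109.0]
eef_rot: [-3.14, 0.005, -3.056]
wrist_force: [0.4, 0.3, -0.1]
finger_gap: 94.0
finger_force: 0.0
pos [ 631.3 -112.1  109. ] [-179.9    0.3 -175.1] shift [ 3.61  -3.233  2.588] az 0.0129
```

```bash
python3 -m creep '0.6 -0.54 0 0 0 0;0.6 -0.54 0 0 0 0;0.6 -0.54 0 0 0 0;0.6 -0.54 0 0 0 0;0.6 -0.54 0 0 0 0;0.6 -0.54 0 0 0 0;0 0 0 0 0 0.013;0 0 0 0 0 0'
python3 - <<'E'
from h import *; from cell import manip
plan(499,-253.5,5,2.6,manip.read_state())
c=manip.camera("top")
for o in cases(c): print(np.round(o,1))
E
```

```text
clock: 9.02
eef_pos: [497.3, -253.4, 105.1]
eef_rot: [3.141, -0.001, -3.097]
wrist_force: [0.1, 1.0, 0.3]
finger_gap: 93.9
finger_force: 0.0
pos [ 497.3 -253.4  105.1] [ 180.    -0.  -177.4] shift [-0.044 -0.006  2.503] az -0.0002
other [354.  76.] 874 -319 273 83
[620.5   2.5   4.7 104.8  62.4  17.8 620.2   2.6]
[ 629.4 -111.5    4.8  104.3   62.1   17.8  629.3 -111.6]
[ 649.9 -340.9    4.6  104.7   62.7   17.4  650.4 -340.9]
```

Case 1 sits within 1 mm of its place and the end cases have not moved. Now case 2.

```bash
python3 -m creep '-0.04 0 0.7 0 0 0;0 0 0.7 0 0 0;0 0 0.5 0 0 0;0 0 0.4 0 0 0;0 0 0.2 0 0 0;0 0 0 0 0 0' && python3 -m creep '0 0 0 0 0 0;0 0 0 0 0 0;0 0 0 0 0 0;0 0 0 0 0 0;0 0 0 0 0 0;0 0 0 0 0 0' 0.5 10
python3 - <<'E'
from h import *; from cell import manip
plan(639.9,-226.2,5,4.9,manip.read_state())
E
```

```text
clock: 9.82
eef_pos: [499.3, -253.1, 5.3]
eef_rot: [3.141, -0.0, -3.096]
wrist_force: [-0.5, 0.3, 0.1]
finger_gap: 93.8
finger_force: 0.0
clock: 10.58
eef_pos: [499.3, -253.3, 5.7]
eef_rot: [-3.141, 0.0, -3.097]
wrist_force: [-1.5, 1.2, 4.3]
finger_gap: 61.9
finger_force: 10.0
pos [ 499.3 -253.3    5.7] [-180.     0.  -177.4] shift [-3.541  0.519  0.018] az -0.0129
```

```bash
python3 -m creep '-0.14 0.01 0 0 0 0;-0.2 0.03 0 0 0 0;-0.2 0.03 0 0 0 0;-0.2 0.03 0 0 0 0;-0.2 0.03 0 0 0 0;-0.2 0.03 0 0 0 0;-0.2 0.03 0 0 0 0;-0.2 0.03 0 0 0 0;-0.2 0.03 0 0 0 0;-0.2 0.03 0 0 0 0;-0.2 0.03 0 0 0 0;-0.2 0.03 0 0 0 0;-0.2 0.03 0 0 0 0;-0.2 0.03 0 0 0 0;-0.2 0.03 0 0 0 0;-0.2 0.03 0 0 0 0;-0.2 0.03 0 0 0 0;-0.2 0.03 0 0 0 0;0 0 0 0 0 -0.013;0 0 0 0 0 0'
python3 - <<'E'
from h import *; from cell import manip
plan(639.9,-226.2,5,4.9,manip.read_state())
E
```

```text
clock: 13.08
eef_pos: [640.2, -226.1, 5.7]
eef_rot: [-3.141, 0.001, -3.056]
wrist_force: [2.2, 0.6, 4.1]
finger_gap: 61.9
finger_force: 10.0
pos [ 640.2 -226.1    5.7] [-1.800e+02  1.000e-01 -1.751e+02] shift [ 0.008 -0.002  0.018] az 0.0001
```

Case 2 is in place. I'll release it, raise the arm and back away to check.

```bash
python3 -m creep '0 0 0 0 0 0;0 0 0 0 0 0;0 0 0 0 0 0;0 0 0 0 0 0;0 0 0 0 0 0' 0 && python3 -m creep '0 0 -0.3 0 0 0;0 0 -0.6 0 0 0;0 0 -0.8 0 0 0;0 0 -0.8 0 0 0;0.8 0 0 0 0 0;0.8 0 0 0 0 0;0.8 0 0 0 0 0;0.8 0 0 0 0 0;0.8 0 0 0 0 0;0.8 0 0 0 0 0;0 0 0 0 0 0;0 0 0 0 0 0'
python3 - <<'E'
from h import *; from cell import manip
c=manip.camera("top")
cv2.imwrite("pics/end.png",c["color"][:,:,::-1])
for o in cases(c): print(np.round(o,1))
for o in cases(manip.camera("scene")): print("s",np.round(o,1))
E
```

```text
clock: 13.7
eef_pos: [639.7, -226.1, 5.4]
eef_rot: [3.142, -0.0, -3.056]
wrist_force: [0.1, -0.1, -0.4]
finger_gap: 93.9
finger_force: 0.0
clock: 15.2
eef_pos: [449.2, -242.8, 106.2]
eef_rot: [-3.141, 0.001, -3.056]
wrist_force: [-0.2, 0.1, 0.6]
finger_gap: 94.0
finger_force: 0.0
other [356.  77.] 870 -324 267 63
[620.5   2.6   4.8 104.6  62.6  17.8 620.1   2.4]
[ 630.  -111.5    4.8  105.3   62.    17.6  629.1 -111.7]
[ 639.4 -225.8    5.1  104.2   62.2   17.6  639.6 -225.6]
[ 649.7 -340.7    4.9  104.5   63.3   17.5  649.6 -340.4]
other [ 42. 136.] 564 580 276 26
other [357. 158.] 870 -150 225 5
other [218. 156.] 711 145 165 72
other [438. 182.] 871 -332 260 32
other [233. 201.] 604 1 72 63
other [287. 219.] 598 -117 59 36
other [352. 230.] 643 -245 108 25
other [ 46. 392.] 99 -14 146 48
s [ 651.4 -341.2    4.8  109.3   62.4   17.6  648.8 -341.9]
```

View pics/end.png

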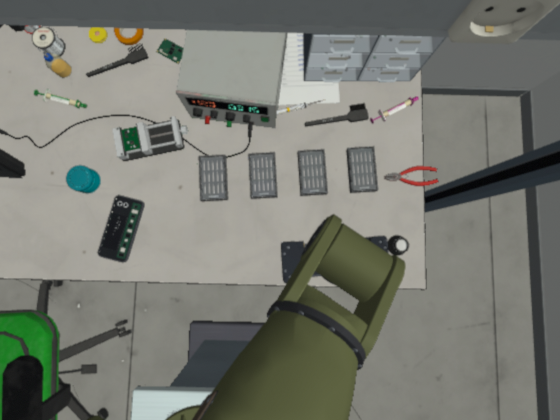

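The picture shows all four cases in one even row, at about (213,178), (262,175), (312,172) and (362,170), with the arm clear of them.

```bash
python3 -c "
from cell import manip
print(manip.sign_off())"
```

```text
the job is handed in; nothing more can be done
None
```

I slid both loose cases into their places and handed the job in at about 15 s: the final top view put them within about 1 mm and 0.5° of target, and the end cases had not moved measurably; sign-off returned no verdict.

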